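# Square a specimen plate into the corner fence

### The job

Push the dented aluminium specimen plate along the desk into the corner of the steel fence, so that it sits fully home: one long side flush against the fence's long arm and one short side flush against its short arm. Only push it with the fingers: never lift or tip it, and leave the other things on the desk where they are. Finish with the plate at rest and the hand clear.

Things in the scene. Friction and masses are not known exactly. Their poses are not given: they have to be found in the camera images.
- plate: loose rectangular aluminium plate, rows of small dents on top, 110 mm long (own y), 90 mm wide (own x), 20 mm high, 0.4 to 0.75 kg; too wide to straddle with a gripper. Origin: centre of the underside, z up. At the start its long side is within 0.4 rad of parallel to the fence's long arm, and it lies in the fence's open quadrant, clear of both arms.
- fence: fixed L-shaped steel fence, 25 mm high. Origin: on the desk at the inner corner, z up. Long arm: stop face in plane x = 0, from the corner 224 mm along -y. Short arm: stop face in plane y = 0, from the corner 170 mm along -x. Arms 16 mm thick, with 5 mm high flanges 30 mm wide behind. Open quadrant: x < 0, y < 0; fully home the plate's centre is at (-0.045, -0.055) m in this frame.
- big_disc: bystander, to be left alone: steel disc (hardness reference block) 64 mm across, 16 mm high. Origin: centre of its underside.
- small_disc: bystander, to be left alone: steel disc 45 mm across, 14 mm high. Origin: centre of its underside.
- jar: bystander, to be left alone: jar 54 mm across, 70 mm high. Origin: centre of its underside.
- anvil: bystander, to be left alone: dark steel anvil shaped like a spool, 56 mm across the foot, 50 mm high. Origin: centre of its underside.
- driver: bystander, to be left alone: screwdriver 180 mm long, lying flat. Origin: on the desk side, near mid-length; its own x runs along it.
- loupe: bystander, to be left alone: upright black cylinder (magnifier) 36 mm across, 40 mm high. Origin: centre of its underside.
- shaft: bystander, to be left alone: upright stepped steel shaft sample 32 mm across, 50 mm high. Origin: centre of its underside.
Mind the look-alikes: they are no part of the job. There is more than one size of the plate; the one meant has the size given above.

How it is judged:
At the end, for the whole second after the job is handed in: The plate lies flat on the desk at rest, long side along the long arm: its centre is within 3 mm of the fully-home place from each arm of the fence and it is square to the fence within 0.035 rad (2 degrees) (x of plate in the frame of fence between -0.048 and -0.042 m and y of plate in the frame of fence between -0.058 and -0.052 m and angle between the x axis of plate and the x axis of fence, either way round below 0.035 rad and height (world z) of plate below 0.003 m and angle between plate's own z axis and vertical below 0.03 rad and linear speed of plate below 0.01 m/s and angular speed of plate below 0.05 rad/s); the robot touches nothing.
It fails at once if the plate is lifted more than 6 mm off the desk or tipped more than 0.12 rad (height (world z) of plate above 0.006 m or angle between plate's own z axis and vertical above 0.12 rad).
It fails at once if a bystander is moved more than 15 mm (distance of any of big_disc, small_disc, jar, anvil, driver, loupe, shaft from where it was at the start of the episode above 0.015 m).
It also fails if it takes over 45 s, if anything falls off the work surface, if the arm or the gripper's body presses on something with over 40 N, if the wrist force passes 120 N, or if a joint passes its speed limit or range.

### The arm

A 6-joint arm with a two-finger parallel gripper is mounted at the origin on the work surface. World frame = base frame: x ahead of the robot, y to its left, z up, the work surface at z = 0. Lengths are in m, angles in rad, forces in N, time in s.
With the tool pointing down it reaches from about 0.25 to 0.725 m from the base axis. Payload 4 kg.
Tool frame: the origin (TCP) lies on the centre line of the jaws, within the pads' length; the fingertips stand 17 mm ahead of it and the grasp point (between the pads) lies 2 mm behind it; z points along the fingers, y is the line along which they close (so a half turn about z gives the same grasp; the last joint's range is limited). The gripper opens to 85 mm and grips with 20 to 120 N. Pads are 22 mm wide; open, the fingers measure 114 mm over their backs; the gripper's body (76 mm by 85 mm) begins 54 mm behind the grasp point. The pads swing forward as they close: fully open they stand 13 mm farther back than shut.
Start: joints at [1.144, 0.241, 0.005, 1.335, 0, 1.571], TCP at [0.207, 0.455, 0.248] pointing down, gripper open.
Joint ranges: [-2.72, 2.72], [-1.05, 1.87], [-1.09, 1.28], [-1.99, 2.15], [-1.42, 1.44], [-3.14, 3.14]. Speed limits (rad/s): [2.79, 2.79, 3.14, 3.14, 3.14, 3.14].

### API

Orientations are given as a unit quaternion [x, y, z, w].
In Python, from workcell import get_obs, imaging, order gives the robot as it stands.
- The arm moves only by the tool apply_moves, never from a script. Its argument "targets" is a list that holds one entry, the list of rows, each a list of 5 numbers: the shift along the world's x, y, z in units of 40 mm (1.0 is 40 mm), then the turn about the world's z in degrees, then the gripper command: -1 is shut, 1 is fully open, values between are in proportion. In form: [[[dx, dy, dz, turn, fingers], ...]]. A call has 1 to 8 rows; each row shifts and turns the commanded pose from where the row before left it; what a row does not reach is not made up. A row lasts 1/12 s, in which the tool goes at most 41.7 mm and 7.16 degrees, less where a joint would pass 70% of its speed; a pose out of reach is approached as far as the arm can. A call is refused whole if a number of a shift passes 1 or a number of a turn 7.16, either way. A call with a gripper value outside its range is refused whole. The fingers move at their own pace and stop on an object; the grip force is fixed at half the most. Time passes only in rows, so rows that do not move let the fingers close. It gives the time, the measured TCP pose, the force, the opening and the grip force at its end, in the units of the state.
- get_obs(): the state, without advancing time (a new reading comes with each control period).
- imaging.camera(name): name is "side" or "top" or "wrist"; returns (picture, depth): 400x640x3 uint8, blue, green, red; 400x640 float32, m along the optical axis (not along the pixel's ray), 0 where there is no reading.
- imaging.get_calibration(name): a dict with "camera_matrix" (3x3 intrinsics, pixels), "k1" (the pictures are not rectified: a ray, as slopes to the right and down, at radius r is drawn at 1 + k1 r^2 times it, then the intrinsics apply), "eye" and "rotation" of the camera in the world; the wrist camera has in their place "hand_eye" (4x4, takes a point from camera to tool coordinates, whose origin is the TCP and whose axes are the flange's). Camera axes: x right, y down, z forward; pixel columns grow to the right and rows downward; lengths in m; the calibration is good to about 2 mm. A picture is of the moment at which its call begins: read the wrist's pose just before it. get_calibration takes no time and is no camera call.
- order.job_done(): hands the job in; it is judged then, once.
The state is a dict: "clock": time; "joint_pos": joint angles; "joint_vel": joint speeds; "tau": joint torques, N m; "eef_pos": TCP position; "tool_rot": TCP orientation; "ft_force": force on the tool from outside, world axes, zero at the start; "ft_torque": the same for the moment, N m; "grip_width": finger opening in m; "grasp_force": force on a finger pad.
Only numpy, scipy, OpenCV 4.12 (cv2) and the standard library are available. Lean on these libraries where they do the work, as an engineer would, in place of code of your own. Each camera call takes 0.05 s, during which the arm holds its last target. There are 200 camera calls.

## Working session

There is one attempt and no reset: what is moved stays moved. The work goes in short steps, Python scripts to look and compute and a tool call to move; the robot and the scene stay as the last step left them, time stands still between calls to the robot, and variables do not carry over. Pictures are saved under pics/ and viewed, at most 10 in all, crops included, and the job is handed in when it is done.

Besides the shell and the picture viewer there is one more tool, called after "Call:" by a JSON object that holds its "name" and its "arguments", one argument or row to a line. apply_moves: Moves the arm, as the interface text tells. Its arguments: {"type":"object","properties":{"targets":{"type":"array","items":{"type":"array","items":{"type":"array","items":{"type":"number"}}}}},"required":["targets"]}

```bash
mkdir -p pics; cat > h.py <<'E'
import numpy as np, cv2
from workcell import get_obs, imaging, order
def ray(name,u,v):
    c=imaging.get_calibration(name);K=np.array(c["camera_matrix"]);k=c["k1"]
    p=np.array([(u-K[0,2])/K[0,0],(v-K[1,2])/K[1,1]]);q=p.copy()
    for _ in range(20): q=p/(1+k*(q@q))
    return np.array(c["eye"]),np.array(c["rotation"])@np.array([q[0],q[1],1])
def onplane(name,u,v,z):
    e,d=ray(name,u,v);return e+d*(z-e[2])/d[2]
def proj(name,P):
    c=imaging.get_calibration(name);K=np.array(c["camera_matrix"])
    p=np.array(c["rotation"]).T@(np.array(P)-np.array(c["eye"]));q=p[:2]/p[2];q=q*(1+c["k1"]*(q@q))
    return K[0,0]*q[0]+K[0,2],K[1,1]*q[1]+K[1,2]
E
python3 - <<'E'
from h import *
for n in ("top","side"):
    a,d=imaging.camera(n);cv2.imwrite(f"pics/{n}0.png",a);np.save(f"pics/{n}0.npy",d)
    print(n,imaging.get_calibration(n))
print(get_obs())
E
```

```text
top {'camera_matrix': array([[477.24117391,   0.        , 322.44180397],
       [  0.        , 477.24117391, 183.9720836 ],
       [  0.        ,   0.        ,   1.        ]]), 'k1': -0.07849493181694908, 'eye': array([ 0.45570865, -0.04150552,  1.27936434]), 'rotation': array([-0.70312896,  0.70945458, -0.03693784,  0.03032271])}
side {'camera_matrix': array([[457.32715862,   0.        , 325.78798027],
       [  0.        , 457.32715862, 206.52077789],
       [  0.        ,   0.        ,   1.        ]]), 'k1': -0.04599174101904127, 'eye': array([0.41593996, 0.66758283, 0.79483078]), 'rotation': array([-0.09377591,  0.91789179, -0.3836709 ,  0.03843676])}
{'clock': 0.1, 'joint_pos': array([ 1.14401035e+00,  2.41305648e-01,  3.86953277e-03,  1.33518046e+00,
       -5.80444827e-06,  1.57081003e+00]), 'joint_vel': array([-7.92620955e-04, -2.51437322e-03,  2.74262014e-03,  1.73283819e-03,
       -7.32555045e-05,  1.23366052e-03]), 'tau': array([ 1.79723054e-03, -3.73136973e+01,  2.53010041e+01,  1.08503186e-02,
        1.38210175e-04, -2.95851834e-06]), 'eef_pos': array([0.2067593 , 0.45467515, 0.24752195]), 'tool_rot': array([ 2.11783748e-01,  9.77316129e-01, -8.90096588e-04, -1.89900986e-04]), 'ft_force': array([-1.12152942,  0.05432279, -0.17281051]), 'ft_torque': array([-0.00038811, -0.0286005 ,  0.0087496 ]), 'grasp_force': 0.0, 'grip_width': 0.0859973275337292}
```

View pics/top0.png

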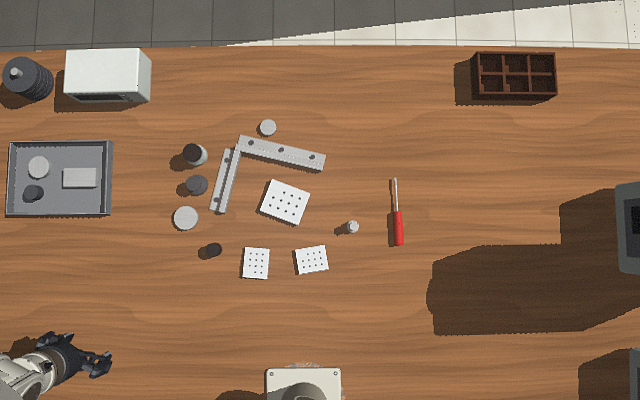

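View pics/side0.png

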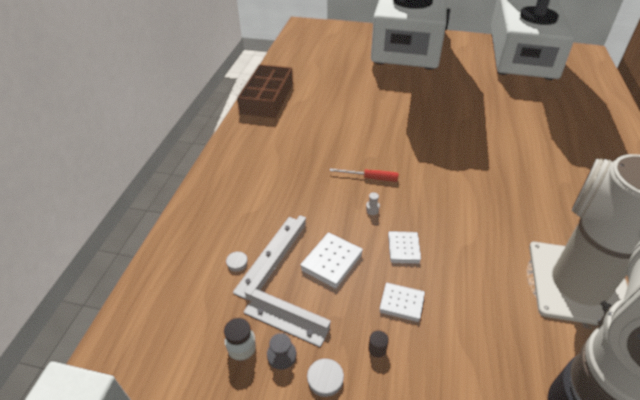

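The top view holds three dented white plates: (285,201), (256,263) and (311,259). The larger one at (285,201) should be the target, since the other two look too small. The fence corner is near (237,150), with the long arm running right and the short arm running down.

```bash
sed -i 's/^import numpy as np, cv2/import numpy as np, cv2\nfrom scipy.spatial.transform import Rotation as Ro/; s/np.array(c\["rotation"\])/Ro.from_quat(c["rotation"]).as_matrix()/' h.py
cat >> h.py <<'E'
def plate(img,name="top",thr=(0,0,215),area=700):
    hsv=cv2.cvtColor(img,cv2.COLOR_BGR2HSV);m=cv2.inRange(hsv,np.array(thr,float),np.array((180,40,255),float))
    m=cv2.morphologyEx(m,cv2.MORPH_CLOSE,np.ones((3,3)))
    out=[]
    for c in cv2.findContours(m,cv2.RETR_EXTERNAL,cv2.CHAIN_APPROX_NONE)[0]:
        if cv2.contourArea(c)<300: continue
        P=np.array([onplane(name,*p[0],0.02)[:2] for p in c])
        out.append((c[:,0].mean(0).round(),(lambda r:(np.round(r[0],4),np.round(r[1],4),r[2]))(cv2.minAreaRect((P*1000).astype(np.float32)))))
    return out
E
python3 - <<'E'
from h import *
a=cv2.imread("pics/top0.png")
for o in plate(a): print(o)
cv2.imwrite("pics/crop1.png",cv2.resize(a[110:290,170:410],None,fx=3.3,fy=3.3,interpolation=cv2.INTER_CUBIC))
d=np.load("pics/top0.npy")
for u,v in((285,201),(256,263),(280,155),(225,185)):
    e,r=ray("top",u,v);f=Ro.from_quat(imaging.get_calibration("top")["rotation"]).as_matrix()[:,2]
    print((e+r/(r@f)*d[v,u]).round(4))
E
```

```text
(array([306., 380.]), (array([ 5.72149e+01, -9.60000e-03]), array([188.9735,  77.1185]), 89.26319885253906))
(array([256., 262.]), (array([371.0168, 122.9841]), array([63.7632, 77.3698]), 85.10431671142578))
(array([312., 259.]), (array([379.3597, -23.3681]), array([63.3719, 77.5232]), 9.29769515991211))
(array([285., 201.]), (array([530.8036,  46.483 ]), array([108.9905,  88.8076]), 68.92044830322266))
(array([102.,  70.]), (array([898.9193, 554.9511]), array([209.2472, 120.824 ]), 89.82482147216797))
(array([467.,  30.]), (array([1010.0447, -391.212 ]), array([ 147.063 , 1195.4111]), 2.4188809394836426))
[0.5316 0.0455 0.0189]
[0.3697 0.1219 0.0198]
[0.6534 0.058  0.0268]
[0.5746 0.2034 0.0271]
```

View pics/crop1.png

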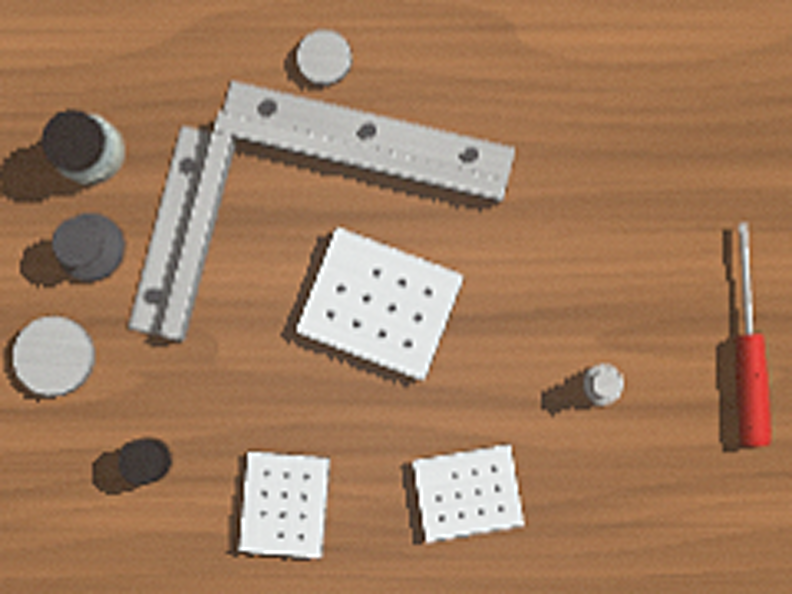

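The crop confirms it: the target measures 109x89 mm, and the look-alikes measure 77x63 mm. In the crop, the long arm's inner edge runs from (240,138) to (500,200), and the short arm's from (235,140) to (185,340). Next I'll get the fence faces accurately.

```bash
python3 - <<'E'
from h import *
a=cv2.imread("pics/top0.png");d=np.load("pics/top0.npy")
g=cv2.GaussianBlur(a,(3,3),0).astype(np.float32)
sat=(g.max(2)-g.min(2))
R=Ro.from_quat(imaging.get_calibration("top")["rotation"]).as_matrix()
def prof(p,q,inn):
    p,q=np.array(p)/3.3+[170,110],np.array(q)/3.3+[170,110]
    P=np.array([onplane("top",*p,.025)[:2],onplane("top",*q,.025)[:2]]);t=P[1]-P[0];t/=np.linalg.norm(t);n=np.array([-t[1],t[0]])
    if n@inn<0:n=-n
    L=np.linalg.norm(P[1]-P[0]);print("ends",P.round(4),"yaw",np.degrees(np.arctan2(t[1],t[0])).round(2))
    for s in np.arange(-.03,.02,.002):
        out=[]
        for l in (0.15,.35,.55,.75,.92):
            w=P[0]+t*L*l+n*s;u,v=proj("top",[*w,.025])
            c=cv2.getRectSubPix(g,(1,1),(u,v))[0,0];uu,vv=int(round(u)),int(round(v));e,r=ray("top",uu,vv)
            z=(e+r/(r@R[:,2])*d[vv,uu])[2]
            out.append("%3d/%3d/%3.0f"%(c.mean(),c.max()-c.min(),z*1000))
        print("%.3f"%s,out)
prof((240,138),(500,200),np.array([-1,0]))
prof((235,140),(185,340),np.array([0,-1]))
for n,u,v in (("shaft",353,227),("driver",397,212)):print(n,onplane("top",u,v,.03))
E
```

```text
ends [[ 0.6631  0.1574]
 [ 0.6109 -0.0517]] yaw -104.01
-0.030 ['181/  4/  8', '185/  4/  4', '189/  5/  8', '190/  4/  4', '188/  4/  4']
-0.028 ['180/  4/  4', '184/  4/  4', '189/  5/  7', '190/  4/  4', '187/  4/  4']
-0.026 ['180/  4/  4', '184/  4/  3', '190/  5/  7', '190/  4/  4', '188/  4/  1']
-0.024 ['182/  4/ 10', '185/  4/  6', '189/  4/  7', '189/  5/  3', '188/  4/  1']
-0.022 ['183/  4/  5', '186/  4/  6', '186/  4/  8', '187/  5/  4', '187/  4/  3']
-0.020 ['184/  4/  3', '187/  3/  1', '181/  4/  6', '184/  4/  5', '185/  4/  5']
-0.018 ['186/  4/  8', '189/  3/  7', '182/  3/ 25', '182/  4/ 25', '184/  4/ 27']
-0.016 ['189/  4/ 23', '190/  3/ 25', '183/  3/ 26', '182/  4/ 23', '185/  4/ 27']
-0.014 ['191/  4/ 25', '191/  3/ 22', '185/  3/ 28', '184/  4/ 26', '186/  4/ 26']
-0.012 ['193/  4/ 25', '190/  5/ 26', '185/  3/ 21', '186/  4/ 30', '185/  4/ 27']
-0.010 ['193/  4/ 25', '190/  5/ 25', '186/  4/ 21', '188/  4/ 30', '186/  4/ 27']
-0.008 ['193/  4/ 33', '190/  4/ 25', '187/  4/ 25', '191/  4/ 26', '188/  3/ 22']
-0.006 ['190/  4/ 33', '187/  3/ 21', '185/  4/ 
[... 2525 characters left out ...]
5/ -3', '125/ 86/ -1', '113/ 76/  4']
0.006 ['120/ 85/ -2', '109/ 75/ -3', '122/ 86/ -0', '125/ 86/ -0', '113/ 77/  0']
0.008 ['121/ 84/  1', '109/ 74/  5', '122/ 85/ -1', '125/ 85/  3', '114/ 77/  0']
0.010 ['122/ 84/ -4', '110/ 73/ -2', '122/ 84/  1', '124/ 85/ -1', '115/ 77/  1']
0.012 ['122/ 84/ -4', '110/ 72/ -2', '123/ 83/ -1', '123/ 84/ -1', '115/ 78/ -1']
0.014 ['123/ 84/  3', '110/ 71/  4', '122/ 84/  3', '123/ 85/ -1', '116/ 79/ -1']
0.016 ['124/ 84/  1', '109/ 71/ -3', '122/ 84/  6', '123/ 84/ -2', '117/ 79/  1']
0.018 ['123/ 85/ -5', '110/ 71/ -3', '122/ 84/  6', '123/ 84/ -2', '118/ 80/ -1']
shaft [ 0.46135321 -0.13250967  0.03      ]
driver [ 0.49934123 -0.24876219  0.03      ]
```

Fence yaw is about -14°, with the corner at about (0.666, 0.165). In the fence frame the plate is at (-0.103, -0.147), turned -7°. Its home position in world is about (0.609, 0.122). I'll push its near long side with both fingers partly open, acting as a flat pusher.

Call:
{"name": "apply_moves", "arguments": {
  "targets": [
    [[0.54, -0.8, 0, 0.5, 0.2], [0.54, -0.8, 0, 0.5, 0.2], [0.54, -0.8, 0, 0.5, 0.2], [0.54, -0.8, 0, 0.5, 0.2], [0.54, -0.8, 0, 0.5, 0.2], [0.54, -0.8, 0, 0.5, 0.2], [0.54, -0.8, 0, 0.4, 0.2], [0.54, -0.8, 0, 0, 0.2]]
  ]
}}

```text
clock: 0.77
eef_pos: [0.3801, 0.1973, 0.2481]
tool_rot: [0.182, 0.983, -0.0, -0.0]
ft_force: [0.5, 1.1, -0.2]
grip_width: 0.0513
grasp_force: 0.0
```

Call:
{"name": "apply_moves", "arguments": {
  "targets": [
    [[0.54, -0.8, -0.5, 0, 0.2], [0.54, -0.8, -0.5, 0, 0.2], [0.54, -0.8, -0.5, 0, 0.2], [0.54, -0.77, -0.5, 0, 0.2], [0, 0, -0.9, 0, 0.2], [0, 0, -0.9, 0, 0.2], [0, 0, 0, 0, 0.2], [0, 0, 0, 0, 0.2]]
  ]
}}

```text
clock: 1.43
eef_pos: [0.4607, 0.0765, 0.0976]
tool_rot: [0.183, 0.983, -0.001, -0.003]
ft_force: [0.7, -0.7, 0.7]
grip_width: 0.0514
grasp_force: 0.0
```

```bash
python3 - <<'E'
from h import *
o=get_obs();print(o["eef_pos"],Ro.from_quat(o["tool_rot"]).as_matrix().round(3),o["grip_width"],o["clock"],o["joint_pos"])
E
```

```text
[0.46071874 0.07647139 0.09763801] [[-0.933  0.36  -0.006]
 [ 0.36   0.933 -0.001]
 [ 0.006 -0.003 -1.   ]] 0.05138637367752595 1.4333 [ 1.64470654e-01  3.07651144e-01 -3.26034170e-01  9.43570926e-01
  2.04900140e-05  5.32352717e-01]
```

Call:
{"name": "apply_moves", "arguments": {
  "targets": [
    [[0, -0.1, -0.6, 0, 0.2], [0, 0, -0.5, 0, 0.2], [0, 0, -0.3, 0, 0.2], [0, 0, -0.2, 0, 0.2], [0, 0, -0.1, 0, 0.2], [0, 0, 0, 0, 0.2]]
  ]
}}

```text
clock: 1.93
eef_pos: [0.4638, 0.0736, 0.0322]
tool_rot: [0.182, 0.983, 0.0, 0.001]
ft_force: [-0.6, -0.1, 0.5]
grip_width: 0.051
grasp_force: 0.0
```

```bash
python3 - <<'E'
from h import *
a,d=imaging.camera("side");cv2.imwrite("pics/s1.png",cv2.resize(a[180:340,260:460],None,fx=3.5,fy=3.5,interpolation=cv2.INTER_CUBIC))
E
```

```text
(no output)
```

View pics/s1.png

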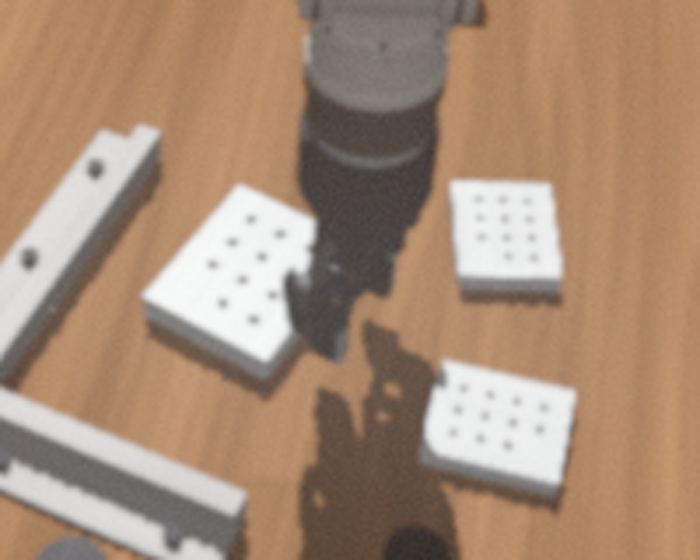

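The fingers are beside the plate's near long side with the tips a little above the desk. I'll lower about 8 mm and begin pushing along the fence x axis.

Call:
{"name": "apply_moves", "arguments": {
  "targets": [
    [[0, 0, -0.1, 0, 0.2], [0, 0, -0.1, 0, 0.2], [0.1, -0.025, 0, 0, 0.2], [0.1, -0.025, 0, 0, 0.2], [0.1, -0.025, 0, 0, 0.2], [0.1, -0.025, 0, 0, 0.2], [0.1, -0.025, 0, 0, 0.2], [0, 0, 0, 0, 0.2]]
  ]
}}

```text
clock: 2.65
eef_pos: [0.4836, 0.0678, 0.0232]
tool_rot: [0.183, 0.983, 0.0, -0.0]
ft_force: [-0.0, 1.0, -0.6]
grip_width: 0.0515
grasp_force: 0.2
```

Call:
{"name": "apply_moves", "arguments": {
  "targets": [
    [[0.1, -0.025, 0, 0, 0.2], [0.1, -0.025, 0, 0, 0.2], [0.1, -0.025, 0, 1, 0.2], [0.1, -0.025, 0, 1, 0.2], [0.1, -0.025, 0, 1, 0.2], [0.1, -0.025, 0, 1, 0.2], [0.1, -0.025, 0, 1, 0.2], [0, 0, 0, 0, 0.2]]
  ]
}}

```text
clock: 3.32
eef_pos: [0.5125, 0.0608, 0.0234]
tool_rot: [0.139, 0.99, 0.0, 0.001]
ft_force: [0.3, -0.1, 0.5]
grip_width: 0.051
grasp_force: 0.0
```

```bash
python3 - <<'E'
from h import *
a,d=imaging.camera("top");cv2.imwrite("pics/t2.png",cv2.resize(a[120:250,190:350],None,fx=4,fy=4,interpolation=cv2.INTER_CUBIC))
E
```

```text
(no output)
```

View pics/t2.png

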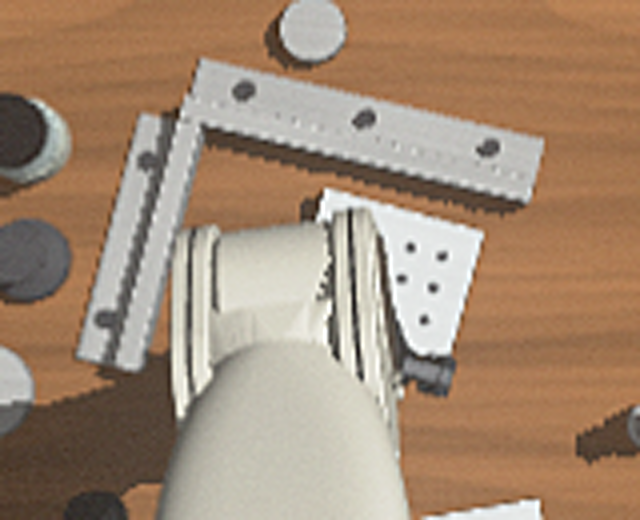

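The plate has followed the fingers. Its far edge runs (322,188) to (483,232), nearly parallel to the long arm, with a gap of about 20 mm. Continuing gently.

Call:
{"name": "apply_moves", "arguments": {
  "targets": [
    [[0.1, -0.025, 0, 1, 0.2], [0.1, -0.025, 0, 1, 0.2], [0.1, -0.025, 0, 0, 0.2], [0.1, -0.025, 0, 0, 0.2], [0.05, -0.012, 0, 0, 0.2], [0, 0, 0, 0, 0.2]]
  ]
}}

```text
clock: 3.87
eef_pos: [0.5301, 0.0564, 0.0233]
tool_rot: [0.122, 0.992, 0.0, 0.001]
ft_force: [-0.8, 0.5, -0.7]
grip_width: 0.0515
grasp_force: 0.1
```

Call:
{"name": "apply_moves", "arguments": {
  "targets": [
    [[0.04, -0.01, 0, 0, 0.2], [0.04, -0.01, 0, 0, 0.2], [0, 0, 0, 0, 0.2]]
  ]
}}

```text
clock: 4.12
eef_pos: [0.5324, 0.0558, 0.0233]
tool_rot: [0.122, 0.992, 0.0, 0.0]
ft_force: [-2.1, 0.2, 1.1]
grip_width: 0.0513
grasp_force: 1.1
```

Call:
{"name": "apply_moves", "arguments": {
  "targets": [
    [[0.04, -0.01, 0, 0, 0.2], [0.04, -0.01, 0, 0, 0.2], [0, 0, 0, 0, 0.2]]
  ]
}}

```text
clock: 4.37
eef_pos: [0.5356, 0.0549, 0.0232]
tool_rot: [0.122, 0.992, -0.0, 0.0]
ft_force: [-2.6, 0.2, 0.6]
grip_width: 0.051
grasp_force: 1.3
```

Call:
{"name": "apply_moves", "arguments": {
  "targets": [
    [[0.04, -0.01, 0, 0, 0.2], [0.04, -0.01, 0, 0, 0.2], [0, 0, 0, 0, 0.2]]
  ]
}}

```text
clock: 4.62
eef_pos: [0.5357, 0.0548, 0.0228]
tool_rot: [0.122, 0.993, 0.0, -0.003]
ft_force: [-8.9, 3.0, 6.5]
grip_width: 0.0509
grasp_force: 4.7
```

Flush against the long arm: motion stopped at 9 N. I'll back off, lift, and turn for the second push.

Call:
{"name": "apply_moves", "arguments": {
  "targets": [
    [[-0.25, 0.06, 0, 0, 0.2], [-0.25, 0.06, 0, 0, 0.2], [0, 0, 0.9, -7, -0.1], [0, 0, 0.9, -7, -0.1], [0, -0.6, 0.3, -7, -0.1], [0, -0.9, 0, -7, -0.1], [0, -0.9, 0, -7, -0.1], [0, -0.9, 0, -7, -0.1]]
  ]
}}

```text
clock: 5.28
eef_pos: [0.5203, -0.0746, 0.1085]
tool_rot: [0.472, 0.882, 0.0, 0.002]
ft_force: [0.9, 0.3, 0.4]
grip_width: 0.0386
grasp_force: 0.0
```

Call:
{"name": "apply_moves", "arguments": {
  "targets": [
    [[0, -0.2, 0, -7, -0.1], [0, 0, 0, -7, -0.1], [0, 0, 0, -7, -0.1], [0, 0, 0, -7, -0.1], [0, 0, 0, -7, -0.1], [0, 0, 0, -7, -0.1], [0, 0, 0, -6, -0.1], [0, 0, 0, 0, -0.1]]
  ]
}}

```text
clock: 5.95
eef_pos: [0.5198, -0.0816, 0.1076]
tool_rot: [0.789, 0.615, 0.001, 0.001]
ft_force: [1.1, 0.0, -0.2]
grip_width: 0.0385
grasp_force: 0.0
```

```bash
cat >> h.py <<'E'
ex=np.array([.9703,-.2419]);ey=np.array([.2419,.9703]);C=np.array([.6662,.1648])
E
python3 - <<'E'
from h import *
o=get_obs();M=Ro.from_quat(o["tool_rot"]).as_matrix();print(o["eef_pos"],np.degrees(np.arctan2(M[1,1],M[0,1])),o["joint_pos"].round(2),o["clock"])
a,d=imaging.camera("top");cv2.imwrite("pics/t3.png",cv2.resize(a[120:250,190:350],None,fx=4,fy=4,interpolation=cv2.INTER_CUBIC))
for p in plate(a): print(p)
E
```

```text
[ 0.51980194 -0.08161764  0.10763859] -14.166358749687893 [-0.16  0.39 -0.17  1.01 -0.    1.66] 5.95
(array([256., 263.]), (array([371.0168, 122.9841]), array([63.7632, 77.3698]), 85.10431671142578))
(array([336., 276.]), (array([319.1962, -81.2038]), array([177.394 , 614.3581]), 85.78564453125))
(array([288., 179.]), (array([590.8739,  37.7363]), array([108.7499,  93.1233]), 76.18739318847656))
(array([102.,  70.]), (array([898.8752, 555.0065]), array([209.2402, 120.8221]), 89.76249694824219))
(array([470.,  30.]), (array([1010.0447, -391.212 ]), array([ 147.063 , 1195.4111]), 2.4188809394836426))
```

View pics/t3.png

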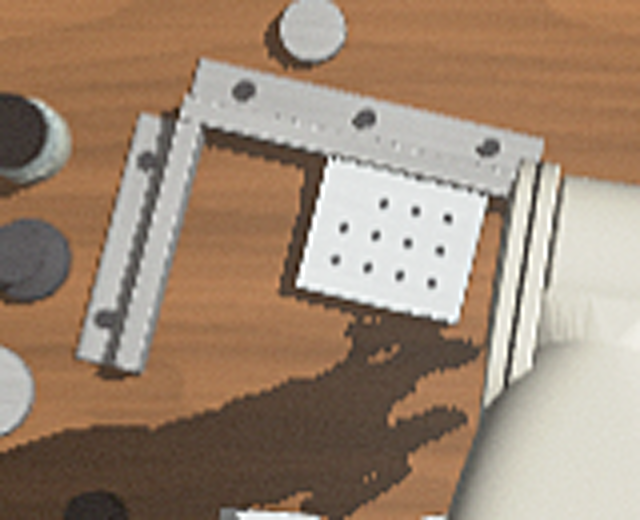

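The plate lies flush along the long arm, with its far edge from (330,158) to (487,195). It is about 87 mm short of home along y. Now I'll push its right short side.

Call:
{"name": "apply_moves", "arguments": {
  "targets": [
    [[0.6, 0.45, 0, 0, -0.1], [0.59, 0.45, 0, 0, -0.1], [0, 0, 0, 0, -0.1], [0, 0, -0.7, 0, -0.1], [0, 0, -0.6, 0, -0.1], [0, 0, -0.4, 0, -0.1], [0, 0, -0.2, 0, -0.1], [0, 0, 0, 0, -0.1]]
  ]
}}

```text
clock: 6.67
eef_pos: [0.5647, -0.0451, 0.0292]
tool_rot: [0.788, 0.616, -0.001, -0.001]
ft_force: [-0.4, 0.2, 1.1]
grip_width: 0.0383
grasp_force: 0.0
```

Call:
{"name": "apply_moves", "arguments": {
  "targets": [
    [[0, 0, -0.14, 0, -0.1], [0, 0, 0, 0, -0.1]]
  ]
}}

```text
clock: 6.83
eef_pos: [0.5668, -0.0452, 0.026]
tool_rot: [0.788, 0.615, 0.0, 0.0]
ft_force: [-0.6, 0.6, 0.1]
grip_width: 0.0387
grasp_force: 0.0
```

Call:
{"name": "apply_moves", "arguments": {
  "targets": [
    [[0.024, 0.097, 0, 0, -0.1], [0.024, 0.097, 0, 0, -0.1], [0.024, 0.097, 0, 0, -0.1], [0.036, 0.146, 0, 0, -0.1], [0.036, 0.146, 0, 0, -0.1], [0.036, 0.146, 0, 0, -0.1], [0.036, 0.146, 0, 0, -0.1], [0.036, 0.146, 0, 0, -0.1]]
  ]
}}

```text
clock: 7.5
eef_pos: [0.5766, -0.004, 0.026]
tool_rot: [0.788, 0.615, -0.0, 0.001]
ft_force: [0.0, -3.4, 1.9]
grip_width: 0.0382
grasp_force: 1.7
```

Call:
{"name": "apply_moves", "arguments": {
  "targets": [
    [[0.036, 0.146, 0, 0, -0.1], [0.036, 0.146, 0, 0, -0.1], [0.036, 0.146, 0, 0, -0.1], [0.036, 0.146, 0, 0, -0.1], [0.036, 0.146, 0, 0, -0.1], [0.036, 0.146, 0, 0, -0.1], [0.036, 0.146, 0, 0, -0.1], [0, 0, 0, 0, -0.1]]
  ]
}}

```text
clock: 8.17
eef_pos: [0.5867, 0.0385, 0.0255]
tool_rot: [0.788, 0.616, 0.001, -0.001]
ft_force: [0.0, 1.0, -0.3]
grip_width: 0.0386
grasp_force: 0.0
```

Call:
{"name": "apply_moves", "arguments": {
  "targets": [
    [[0.024, 0.097, 0, 0, -0.1], [0.024, 0.097, 0, 0, -0.1], [0.024, 0.097, 0, 0, -0.1], [0.024, 0.097, 0, 0, -0.1], [0.012, 0.05, 0, 0, -0.1], [0, 0, 0, 0, -0.1]]
  ]
}}

```text
clock: 8.67
eef_pos: [0.5907, 0.0551, 0.0254]
tool_rot: [0.788, 0.616, 0.0, -0.0]
ft_force: [0.6, 0.1, -0.0]
grip_width: 0.0384
grasp_force: 0.0
```

Call:
{"name": "apply_moves", "arguments": {
  "targets": [
    [[0.01, 0.04, 0, 0, -0.1], [0.01, 0.04, 0, 0, -0.1], [0, 0, 0, 0, -0.1]]
  ]
}}

```text
clock: 8.92
eef_pos: [0.5914, 0.0577, 0.0255]
tool_rot: [0.788, 0.615, -0.0, -0.0]
ft_force: [-0.4, -0.7, -0.6]
grip_width: 0.0385
grasp_force: 0.5
```

Call:
{"name": "apply_moves", "arguments": {
  "targets": [
    [[0.01, 0.04, 0, 0, -0.1], [0.01, 0.04, 0, 0, -0.1], [0, 0, 0, 0, -0.1]]
  ]
}}

```text
clock: 9.17
eef_pos: [0.5917, 0.0588, 0.0255]
tool_rot: [0.789, 0.615, -0.002, 0.001]
ft_force: [-1.8, -7.5, 1.0]
grip_width: 0.0385
grasp_force: 3.4
```

Call:
{"name": "apply_moves", "arguments": {
  "targets": [
    [[0.01, 0.04, 0, 0, -0.1], [0, 0, 0, 0, -0.1]]
  ]
}}

```text
clock: 9.33
eef_pos: [0.5917, 0.0589, 0.0255]
tool_rot: [0.789, 0.614, -0.003, 0.002]
ft_force: [-2.0, -10.3, 1.7]
grip_width: 0.0385
grasp_force: 5.3
```

It stopped against the short arm at 10 N, with the tool 121 mm from the corner as expected. Backing off, lifting and checking.

Call:
{"name": "apply_moves", "arguments": {
  "targets": [
    [[-0.06, -0.25, 0, 0, -0.1], [-0.06, -0.25, 0, 0, -0.1], [0, -0.1, 0.8, 0, -0.1], [0, -0.1, 0.9, 0, -0.1], [-0.3, -0.8, 0.3, 0, -0.1], [-0.3, -0.8, 0, 0, -0.1], [-0.3, -0.8, 0, 0, -0.1], [0, 0, 0, 0, -0.1]]
  ]
}}

```text
clock: 10.0
eef_pos: [0.55, -0.0666, 0.1064]
tool_rot: [0.79, 0.613, -0.0, 0.001]
ft_force: [-0.7, 0.4, -0.4]
grip_width: 0.0383
grasp_force: 0.0
```

```bash
python3 - <<'E'
from h import *
a,d=imaging.camera("top");s,_=imaging.camera("side")
k=dict(interpolation=cv2.INTER_CUBIC)
cv2.imwrite("pics/f.png",np.hstack([cv2.resize(a[125:225,195:295],(400,400),**k),cv2.resize(s[210:330,220:340],(400,400),**k)]))
for p in plate(a):
    if 80<p[1][1].max()<115:
        c=p[1][0]/1000-C;print(p,c@ex,c@ey)
E
```

```text
(array([256., 172.]), (array([612.6531, 123.0259]), array([113.1247,  92.581 ]), 75.51073455810547)) -0.04185140228000006 -0.05348640434000003
```

View pics/f.png

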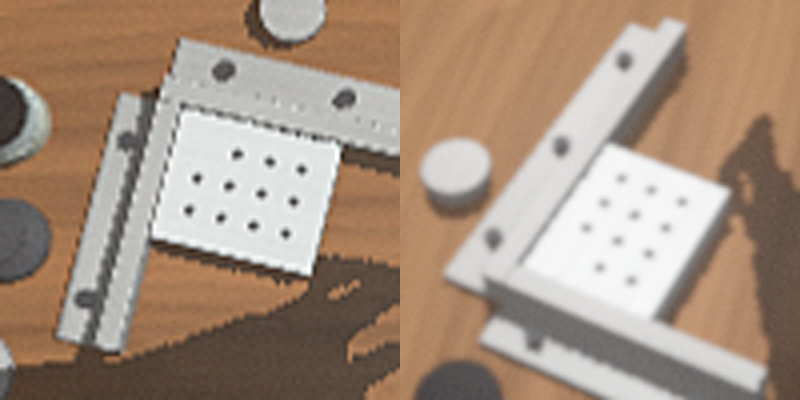

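The plate sits against both arms with no visible gap in either view: top (175,105)–(340,145) along the long arm, and (150,238) at the short arm. It is square, and its free edges measure -0.088 and -0.110 m, against -0.090 and -0.110 m for home. Hand clear; handing in.

```bash
python3 -c "
from workcell import order
print(order.job_done())"
```

```text
the job is handed in; nothing more can be done
None
```

The 110 x 90 mm plate was pushed home into the fence corner, flush against both arms by camera and force checks; the hand is clear and the job is handed in (robot clock about 10 s), though no verdict was returned.

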